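Free the specimen jar from the bottle rack

ROBOT

A 6-joint arm with a two-finger parallel gripper is mounted at the origin on a cart in front of the work surface, level with it; the furniture and walls round the work are solid. World frame = base frame: x ahead of the robot, y to its left, z up, the work surface at z = 0. Lengths are in m, angles in rad, forces in N, time in s.
With the tool pointing down it reaches from about 0.3 to 0.825 m from the base axis. Payload 5.4 kg.
Tool frame: the origin (TCP) lies at the very end of the fingers, on their centre line; the grasp point (between the pads) lies 19 mm behind it; z points along the fingers, y is the line along which they close (so a half turn about z gives the same grasp; the last joint's range is limited). The gripper opens to 92 mm and grips with 3 to 60 N. Pads are 20 mm wide; open, the fingers measure 128 mm over their backs; the gripper's body (75 mm by 189 mm) begins 69 mm behind the grasp point.
Start: joints at [-1.462, 0.158, 1.597, -0, 1.386, -0.21], TCP at [0.18, -0.546, 0.215] pointing down, gripper open.
Joint ranges: [-2.91, 2.91], [-0.94, 2.29], [0.18, 2.7], [-1.29, 4.43], [0.17, 2.64], [-3, 3]. Speed limits (rad/s): [2.57, 2.57, 3.14, 3.14, 3.14, 3.14].

INTERFACE

Orientations are given as a rotation vector (axis times angle).
In Python, from workcell import bot gives the robot as it stands. Calls block until the motion is done:
- bot.goto(position, orientation): joint-space move of the TCP to a pose.
- bot.line_to(position, rot=None, max_speed=0.15): straight line of the TCP; rot=None keeps the orientation; max_speed is the mean speed in m/s.
- bot.set_joints(angles): joint-space move.
- bot.set_gripper(opening, newtons=None): opening from 0.0 (shut) to 1.0 (fully open); newtons is the grip in N (None keeps the last); returns when the fingers have stopped.
- bot.hold(seconds).
- bot.inverse_kinematics(position, orientation): joint angles nearest the present ones, or None.
- bot.read_camera(name): name is "scene" or "top"; returns a dict with "pixels" (384x512x3 uint8, blue, green, red), "fx", "fy", "cx", "cy" (pixels), "k1" (the pictures are not rectified: a ray, as slopes to the right and down, at radius r is drawn at 1 + k1 r^2 times it, then the intrinsics apply), "R" (3x3) and "t" (3): a world point X has camera coordinates R X + t. Camera axes: x right, y down, z forward; pixel columns grow to the right and rows downward; lengths in m; the calibration is good to about 2 mm. A picture is of the moment at which its call begins. There is no depth.
A pose or a line that the arm cannot do raises bot.MotionError and nothing moves.
- bot.job_done(): hands the job in; it is judged then, once.
Readings, each from a call of its own:
- bot.current_clock(): time.
- bot.current_joints(): joint angles.
- bot.current_joint_vel(): joint speeds.
- bot.current_effort(): joint torques, N m.
- bot.current_ee_pos(): TCP position.
- bot.current_tool_rot(): TCP orientation.
- bot.current_contact_force(): force on the tool from outside, world axes, zero at the start.
- bot.current_ft_torque(): the same for the moment, N m.
- bot.current_opening(): opening from 0.0 (shut) to 1.0 (fully open).
- bot.current_grip_force(): force on a finger pad.
Only numpy, scipy, OpenCV 4.12 (cv2) and the standard library are available. Lean on these libraries where they do the work, as an engineer would, in place of code of your own. Each camera call takes 0.05 s, during which the arm holds its last target. There are 200 camera calls.

TASK

The specimen jar stands in the brown bottle's place in the narrow bottle rack, hemmed in by a violet and a red stain bottle. Set both stain bottles aside, standing in the steel tray, move the jar to the middle of the round green mat, and stand the brown bottle in the middle place of the rack; only then put the two stain bottles back in the rack, each exactly where it stood at the start. Keep everything upright and leave the beaker, the glass staining jar and the timer where they are.

Things in the scene. Friction and masses are not known exactly. Their poses are not given: they have to be found in the camera images.
- violet_bottle_mid (a point): Violet stain dropper bottle with a white cap, loose, about 60 g, upright, 89 mm tall: round body 34 mm across from the foot up to 65 mm, cap 20 mm across from 65 mm up to the top. Starts in one of the two outer places of the bottle rack; in the rack only its cap can be gripped (from above, best with the fingers closing across the rack, 70 to 80 mm above the bottle's foot). Point: on its axis half-way up, 44.5 mm above its foot; z up its axis.
- red_bottle_mid (a point): Red stain dropper bottle with a red cap, loose, about 60 g, same size and shape as the violet one (89 mm tall, body 34 mm, cap 20 mm across from 65 mm up). Starts in the other outer place of the bottle rack. Point: on its axis half-way up, 44.5 mm above its foot; z up its axis.
- jar_mid (a point): Translucent round specimen jar with a white lid, loose, about 60 g, 48 mm tall: body 40 mm across up to 36 mm, lid 43 mm across above. Starts in the middle place of the bottle rack, its top 2 mm above the rack's side walls, with 8 mm gaps to the stain bottles on both sides. Once they are gone it can be gripped from above with the fingers closing along the rack (along the rack's x axis). Point: on its axis half-way up, 24 mm above its foot; z up its axis.
- brown_bottle_mid (a point): Brown oil dropper bottle with a black cap, loose, about 60 g, 70 mm tall: round body 34 mm across up to 50 mm, cap 20 mm across above. Starts standing alone on the worktop. In the rack it must be held with the fingers closing along the rack. Point: on its axis half-way up, 35 mm above its foot; z up its axis.
- bottle_rack: White and grey bottle rack, fixed: a straight lane 190 mm long (x axis) and 60 mm wide over all (y axis), 52 mm clear between two side walls 50 mm high and 4 mm thick with a blue stripe; the floor is 4 mm thick; the ends have only low lips, 12 mm high. Three places in a row, each marked by a white ring on the floor, at x = -46, 0 and +46 mm on the centre line. Origin: centre of its underside, on the worktop, under the middle place; x along the lane, z up.
- steel_tray: Steel tray with a 22 mm high rim, fixed, 68 mm (x axis) by 150 mm (y axis), with bevelled corners, floor 2 mm thick; the clear floor is 64 by 146 mm. Side area for both stain bottles, e.g. one at each of y = -37 and +37 mm on its centre line. Origin: centre of its underside, on the worktop; z up.
- round_mat: Round green mat with a thin white ring, fixed, 84 mm across, 4 mm thick. Target of the jar. Origin: centre of its underside, on the worktop. A microscope 0.4 m tall is fixed behind the mat and the brown bottle, from y = 0.0 to 0.3 m; its eyepieces reach forward to x = 0.52 m, so pass in front of them (stay within 0.45 m of the base axis there).
- beaker: Bystander: small glass beaker, loose, 46 mm across, 58 mm tall, behind the work. Origin: centre of its underside.
- staining_jar: Bystander: ribbed glass staining jar with violet contents, loose, 64 mm across, 86 mm tall, left of the work. Origin: centre of its underside.
- timer: Bystander: white digital timer, loose, 38 x 66 mm, 63 mm tall, behind the work. Origin: centre of its underside.
Mind the look-alikes: they are no part of the job. Leave any blue or turquoise look-alike of the part that bears brown_bottle_mid alone.

How it is judged:
By the outcome, as a careful person would: the job done as asked, in the order asked, and still so for the second after the job is handed in, with the robot touching nothing.
It also fails if it takes over 136 s, if anything falls off the work surface, if the arm or the gripper's body presses on something with over 40 N, if the wrist force passes 120 N, or if a joint passes its speed limit or range.

## Working session

There is one attempt and no reset: what is moved stays moved. The work goes in short steps, each a Python script; the robot and the scene stay as the last script left them, time stands still between calls to the robot, and variables do not carry over. Pictures are saved under pics/ and viewed, at most 14 in all, crops included, and the job is handed in when it is done.

```bash
mkdir -p pics; ls; python3 - <<'E'
from workcell import bot
import cv2
for n in("scene","top"):
    c=bot.read_camera(n); cv2.imwrite(f"pics/{n}0.png",cv2.resize(c["pixels"],(768,576),interpolation=cv2.INTER_CUBIC))
    print(n,c["fx"],c["cx"],c["cy"],c["k1"],(-c["R"].T@c["t"]).round(3),c["R"].round(3).tolist())
print(bot.current_clock(),bot.current_tool_rot())
E
```

```text
pics
scene 389.307376896502 255.10383444286595 194.15919002047792 -0.11526698881701919 [0.038 0.583 0.844] [[-0.778, -0.628, -0.017], [-0.43, 0.553, -0.713], [0.458, -0.548, -0.7]]
top 354.83147714841306 261.27227276506625 191.4838746606705 0.03569075411911954 [ 4.310e-01 -1.000e-03  1.232e+00] [[0.012, -1.0, 0.005], [-0.997, -0.013, -0.079], [0.08, -0.004, -0.997]]
0.1 [-3.10009683e+00 -4.98403595e-01 -9.94945166e-05]
```

View pics/scene0.png

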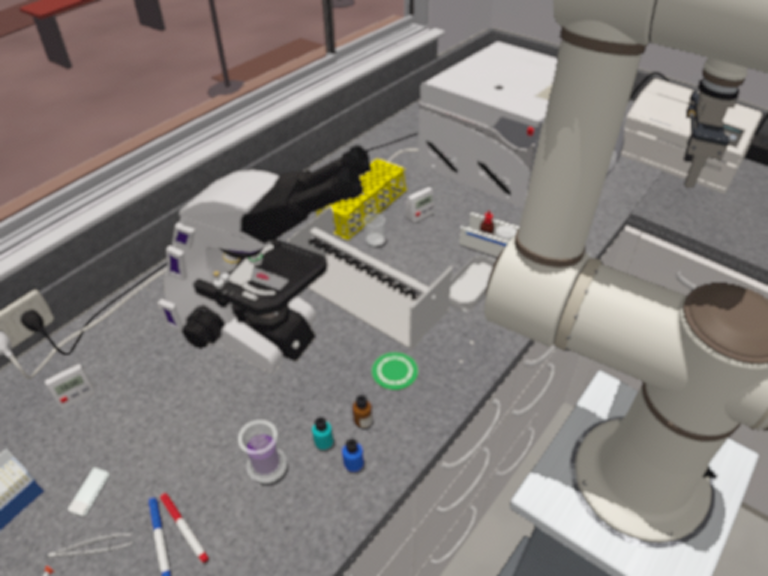

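View pics/top0.png

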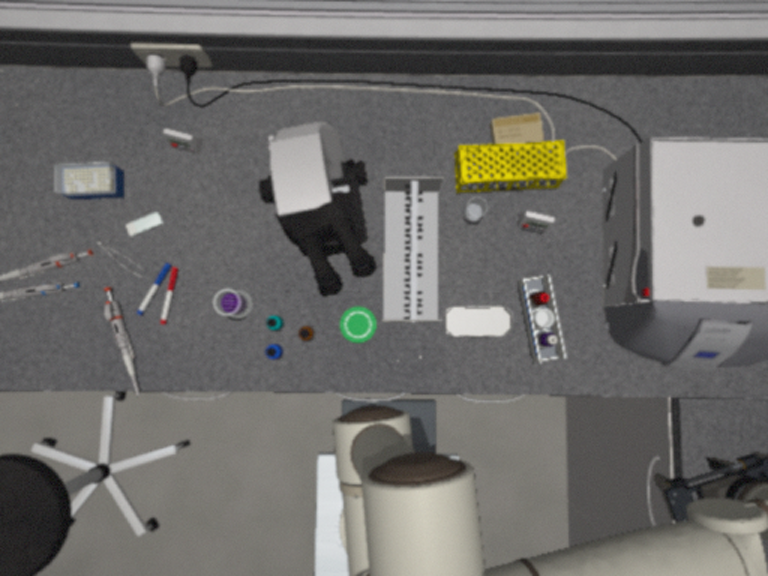

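The top view (768 px wide) shows the rack at (543,318), with the red bottle at (541,298), the jar at (543,318) and the violet bottle at (548,340). The tray is at (478,321) and the mat at (358,324).

The things that could pass for the brown bottle are brown/black-cap (306,333), turquoise (275,323) and blue (274,352). By the description I choose (306,333). I'll check it in a close crop.

```bash
cat > h.py <<'E'
from workcell import bot
import numpy as np, cv2
def cast(c,uv,z):
    K=np.array([[c["fx"],0,c["cx"]],[0,c["fy"],c["cy"]],[0,0,1]])
    p=cv2.undistortPoints(np.array(uv,float).reshape(-1,1,2),K,np.array([c["k1"],0,0,0,0.]))[:,0]
    d=np.c_[p,np.ones(len(p))]@c["R"]; o=-c["R"].T@c["t"]
    return o+d*((z-o[2])/d[:,2])[:,None]
def proj(c,X):
    K=np.array([[c["fx"],0,c["cx"]],[0,c["fy"],c["cy"]],[0,0,1]])
    return cv2.projectPoints(np.array(X,float).reshape(-1,1,3),cv2.Rodrigues(c["R"])[0],c["t"],K,np.array([c["k1"],0,0,0,0.]))[0][:,0]
def crop(c,x0,y0,x1,y1,s,name): cv2.imwrite(name,cv2.resize(c["pixels"][y0:y1,x0:x1],None,fx=s,fy=s,interpolation=cv2.INTER_CUBIC))
E
python3 - <<'E'
from h import *
bot.set_joints([0.6,-0.3,1.6,0,1.6,0]) if 0 else None
c=bot.read_camera("top")
a=cv2.resize(c["pixels"][180:245,290:390],None,fx=6,fy=6,interpolation=cv2.INTER_CUBIC)
b=cv2.resize(c["pixels"][190:245,170:270],None,fx=6,fy=6,interpolation=cv2.INTER_CUBIC)[:200]
b=cv2.resize(c["pixels"][198:238,170:270],None,fx=6,fy=6,interpolation=cv2.INTER_CUBIC)[:210]
cv2.imwrite("pics/c1.png",np.vstack([a,b]))
print(cast(c,[[541/1.5,298/1.5],[548/1.5,340/1.5]],.089).round(3),cast(c,[[543/1.5,318/1.5]],.052).round(3),cast(c,[[478/1.5,321/1.5],[358/1.5,324/1.5]],.01).round(3),cast(c,[[306/1.5,333/1.5]],.07).round(3))
E
```

```text
[[ 0.504 -0.327  0.089]
 [ 0.414 -0.34   0.089]] [[ 0.462 -0.341  0.052]] [[ 0.454 -0.205  0.01 ]
 [ 0.443  0.07   0.01 ]] [[0.422 0.179 0.07 ]]
```

View pics/c1.png

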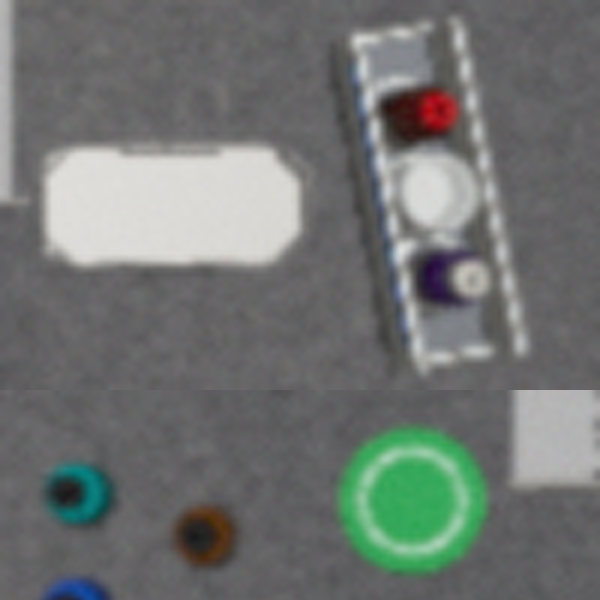

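The crop shows the dark brown bottle with a black cap at crop (203,537), about pixel (203.8,222.5). Turquoise (78,494) and blue (75,590) are clearly different bottles. In the rack, the red cap is at crop (438,112), the jar at (438,190) and the white violet-bottle cap at (470,278). Next I'll measure precisely.

```bash
python3 - <<'E'
from h import *
cs=[bot.read_camera("top") for _ in range(4)]
c=cs[0]; im=np.mean([k["pixels"] for k in cs],0).astype(np.uint8)
hsv=cv2.cvtColor(im,cv2.COLOR_BGR2HSV).astype(int); H,S,V=hsv[...,0],hsv[...,1],hsv[...,2]
def cen(m,x0,y0,x1,y1,w=None):
    ys,xs=np.nonzero(m[y0:y1,x0:x1]); p=np.array([xs.mean()+x0,ys.mean()+y0])
    e=((xs.min()+xs.max())/2+x0,(ys.min()+ys.max())/2+y0); print(len(xs),p.round(2),e,end=' '); return p
redc=cen((S>150)&(V>110)&((H<10)|(H>170)),350,190,372,208);print('red',cast(c,[redc],.093).round(4))
vio=cen((V>120),362,220,373,231);print('vio cap',cast(c,[vio],.093).round(4))
jar=cen((V>140)&(S<40),357,206,369,218);print('jar',cast(c,[jar],.052).round(4))
mat=cen((S>100)&(H>45)&(H<80)|0,220,195,258,235);print('mat',cast(c,[mat],.004).round(4))
g=(S>90)&(H<25)&(V>40); b=cen((S>90)&(H<25)&(V>40)|((V<45)),196,214,212,231);print('brown',cast(c,[b],.04).round(4))
bc=cen(V<45,196,214,212,231);print('brown cap',cast(c,[bc],.07).round(4))
tr=cen((V>160)&(S<30),292,200,344,230);print('tray',cast(c,[tr],.015).round(4))
m=((V>160)&(S<30)).astype(np.uint8)[200:230,292:344];print(cv2.minAreaRect(cv2.findNonZero(m)))
q=lambda u,v:[290+(u+.5)/6-.5,180+(v+.5)/6-.5]
print('rack walls',cast(c,[q(352,38),q(420,368),q(457,25),q(521,350)],.05).round(4))
s=bot.read_camera("scene"); o=lambda k:-k["R"].T@k["t"]
print([proj(s,[cast(c,[[u/1.5,v/1.5]],z)[0]])[0]*1.5 for u,v in((328,288),(365,268)) for z in(.2,.25,.3,.35)])
print('box corner scene h', [proj(s,[cast(c,[[u/1.5,v/1.5]],z)[0]])[0]*1.5 for u,v in((438,320),(384,320)) for z in(.0,.05,.1)], cast(c,[[384/1.5,320/1.5],[438/1.5,320/1.5]],.05))
print(im[192:206,352:372,2]); print(V[220:232,360:375])
E
```

```text
28 [362.5  197.79] (np.float64(362.5), np.float64(197.5)) red [[ 0.5062 -0.3313  0.093 ]]
45 [367.84 224.8 ] (np.float64(367.0), np.float64(224.5)) vio cap [[ 0.42   -0.3473  0.093 ]]
134 [362.43 211.36] (np.float64(362.5), np.float64(211.5)) jar [[ 0.4638 -0.3424  0.052 ]]
390 [238.31 215.96] (np.float64(238.5), np.float64(216.0)) mat [[0.4437 0.0718 0.004 ]]
65 [203.97 221.94] (np.float64(204.0), np.float64(222.0)) brown [[0.422  0.1839 0.04  ]]
16 [202.5 222. ] (np.float64(202.5), np.float64(222.0)) brown cap [[0.422 0.184 0.07 ]]
759 [317.96 214.02] (np.float64(318.0), np.float64(213.5)) tray [[ 0.4536 -0.2013  0.015 ]]
((26.0, 13.5), (19.0, 42.0), 90.0)
rack walls [[ 0.5481 -0.2967  0.05  ]
 [ 0.3663 -0.3325  0.05  ]
 [ 0.5561 -0.355   0.05  ]
 [ 0.377  -0.3879  0.05  ]]
[array([341.72914758, 290.73444697]), array([343.97595476, 266.25725228]), array([346.41535527, 239.88678322]), array([349.06913049, 211.437216  ]), array([352.21441877, 257.03649044]), array([354.22131282, 234.40764268]), array([356.39675338, 210.02766726]), array([358.75987053, 183.7194907 ])]
box corner scene
[... 1552 characters left out ...]
5 140]
 [114 107 106 114 127 128 112 105  92  87  90  93 132 184 155]
 [ 81  73  73  77  87  91  89  92  90  91  90  94 134 186 160]
 [ 58  57  67  71  78  84 102 120 130 127 112 100 120 164 151]
 [ 55  60  68  71  76 100 145 178 183 174 152 119 109 139 147]
 [ 52  61  71  74  81 123 178 189 178 176 172 133 104 128 160]
 [ 52  61  72  77  83 126 183 181 155 169 177 145 108 130 180]
 [ 54  60  70  76  73 109 162 180 160 170 176 142 109 132 182]
 [ 55  53  63  69  67  85 129 166 172 173 157 122 100 121 164]
 [ 64  53  57  64  60  64  85 112 130 133 118 101  95 106 139]
 [ 86  73  67  70  73  78  80  92 109 118 101  90  92  95 129]
 [109 100  95  99 101 110 110 117 125 124 100  89  90  94 129]]
```

```bash
cat >> h.py <<'E'
from scipy.spatial.transform import Rotation as Ro
def down(a):
    y=np.array([np.cos(a),np.sin(a),0]); z=np.array([0,0,-1.]); return Ro.from_matrix(np.c_[np.cross(y,z),y,z]).as_rotvec()
YAW=.18; EX=np.array([np.cos(YAW),np.sin(YAW)])
RC=np.array([.461,-.3415]); RED=np.array([.506,-.3335]); VIO=np.array([.4158,-.3494])
TRAY=np.array([.4536,-.2013]); TR=TRAY+[0,.037]; TV=TRAY-[0,.037]   # red / violet spots
MAT=np.array([.4437,.0718]); BR=np.array([.422,.184])
p3=lambda p,z:[p[0],p[1],z]
E
python3 - <<'E'
from h import *
for n,p,z,A in(("red",RED,.072,YAW-np.pi/2),("redhi",RED,.2,YAW-np.pi/2),("redf",RED,.072,YAW+np.pi/2),("tray",TR,.07,YAW-np.pi/2),("jar",RC,.023,YAW),("jarf",RC,.023,YAW+np.pi),("mat",MAT,.023,-1.57),("mat0",MAT,.023,0.),("mat pi",MAT,.023,np.pi),("br",BR,.012,0),("br-pi",BR,.012,np.pi),("brhi",BR,.25,0)):
    q=bot.inverse_kinematics(p3(p,z),down(A)); print(n,None if q is None else np.round(q,2))
E
```

```text
red [-0.78  0.38  1.62 -0.    1.14  0.61]
redhi [-0.78  0.25  1.52 -0.    1.37  0.61]
redf [-0.78  0.38  1.62 -0.    1.14 -2.53]
tray [-0.6   0.09  1.98 -0.    1.07  0.79]
jar [-0.85  0.38  1.74 -0.    1.02 -1.03]
jarf [-0.85  0.38  1.74 -0.    1.02  2.11]
mat [-0.11  0.09  2.09 -0.    0.96  1.46]
mat0 [-0.11  0.09  2.09 -0.    0.96 -0.11]
mat pi None
br [ 0.15  0.14  2.06 -0.    0.94  0.15]
br-pi [ 0.15  0.14  2.06  0.    0.94 -2.99]
brhi [ 0.15 -0.17  1.86 -0.    1.46  0.15]
```

```bash
cat >> h.py <<'E'
A=YAW-np.pi/2
def st(s): print(s,round(bot.current_clock(),1),'open mm',round(bot.current_opening()*92,1),'grip',round(float(np.max(bot.current_grip_force())),1),'F',np.round(bot.current_contact_force(),1))
def shot(n,*box,cam="top",s=6): crop(bot.read_camera(cam),*box,s,n)
E
python3 - <<'E'
from h import *
bot.set_gripper(.5,12)
bot.goto(p3(RED,.16),down(A)); bot.line_to(p3(RED,.072))
st('pre'); bot.set_gripper(0.0,12); st('closed')
bot.line_to(p3(RED,.11),max_speed=.08); st('lift'); shot("pics/red1.png",290,175,390,250)
crop(bot.read_camera("scene"),250,90,400,200,4,"pics/red1s.png")
E
```

```text
pre 3.4 open mm 46.0 grip 0.0 F [0.1 0.7 0.4]
closed 3.9 open mm 18.9 grip 12.0 F [ 0.5 -0.1  2.7]
lift 4.5 open mm 19.5 grip 12.0 F [-0.1 -0.2 -0.8]
```

View pics/red1s.png

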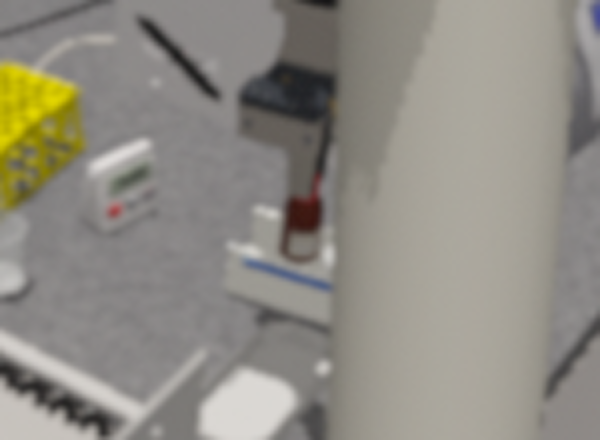

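The crop shows the red bottle held upright at crop (303,230), clear of the rack floor. I'll carry on to the tray, then do the violet bottle.

```bash
python3 - <<'E'
from h import *
R=down(A)
bot.line_to(p3(RED,.16)); bot.line_to(p3(TR,.15),R,.2); bot.line_to(p3(TR,.0715),max_speed=.06); st('tray')
bot.set_gripper(.5); st('rel'); bot.line_to(p3(TR,.16),max_speed=.2)
bot.line_to(p3(VIO,.16),R,.25); bot.line_to(p3(VIO,.072)); bot.set_gripper(0.,12); st('closed')
bot.line_to(p3(VIO,.16)); st('lift'); bot.line_to(p3(TV,.15),R,.2); bot.line_to(p3(TV,.0715),max_speed=.06); st('tray')
bot.set_gripper(.5); st('rel'); bot.line_to(p3(TV,.17),max_speed=.2)
bot.goto([.40,-.05,.25],down(.9)); 
shot("pics/t2.png",290,175,390,250)
E
```

```text
tray 7.6 open mm 19.7 grip 12.0 F [ 0.8 -0.1  0.6]
rel 8.2 open mm 45.9 grip 0.0 F [-0.3  0.2  0.4]
closed 10.9 open mm 19.6 grip 12.0 F [0.2 0.8 2.7]
lift 11.6 open mm 19.8 grip 12.0 F [ 0.   0.3 -1.1]
tray 13.8 open mm 19.6 grip 12.0 F [-0.2  0.1 -0.6]
rel 14.4 open mm 46.3 grip 0.0 F [ 0.2 -0.6 -0.7]
```

View pics/t2.png

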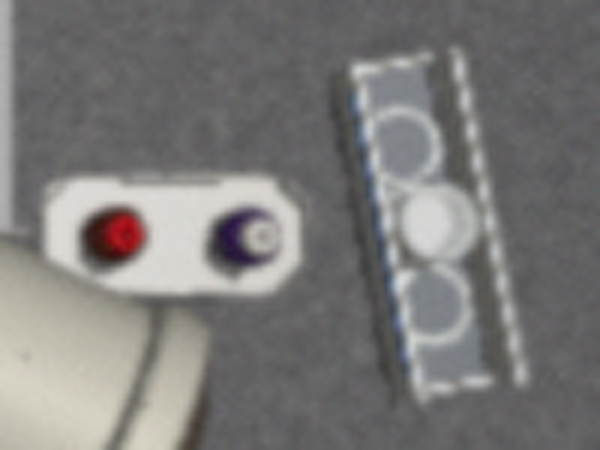

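Both stain bottles stand in the tray, with the red cap at crop (125,237) and the violet at (262,237). The empty rack rings show at (405,145) and (436,304). I'll use these to check the rack pose and the arm-to-camera offset.

```bash
python3 - <<'E'
from h import *
c=bot.read_camera("top"); q=lambda u,v:[290+(u+.5)/6-.5,175+(v+.5)/6-.5]
r=cast(c,[q(405,146),q(436,304)],.004); print('rings',r.round(4),r.mean(0).round(4),np.arctan2(*(r[0]-r[1])[1::-1]),np.linalg.norm(r[0]-r[1]))
k=cast(c,[q(125,235),q(263,236)],.091)[:,:2]; print('caps',k.round(4),'cmd',TR,TV)
j=cast(c,[q(430,220)],.052); print('jar lid',j.round(4))
p=c["pixels"].max(2); print(p[205:222,355:374])
E
```

```text
rings [[ 0.5078 -0.3384  0.004 ]
 [ 0.4173 -0.3551  0.004 ]] [ 0.4626 -0.3468  0.004 ] 0.18336165602043075 0.0920384087725408
caps [[ 0.4528 -0.1646]
 [ 0.4532 -0.2383]] cmd [ 0.4536 -0.1643] [ 0.4536 -0.2383]
jar lid [[ 0.4641 -0.3385  0.052 ]]
[[174 179 179 178 177 160 151 147 155 140 117 102  93  93 120 163 137 104
   93]
 [166 173 185 200 190 188 187 183 184 178 161 136 114  98 129 182 148 103
   95]
 [174 164 160 180 194 202 199 193 188 184 177 171 151 121 136 182 153 109
   99]
 [155 143 154 188 204 209 208 206 196 184 178 180 171 145 131 159 147 111
   99]
 [152 142 173 203 213 213 213 211 209 192 176 172 178 164 133 135 149 121
   98]
 [162 151 185 207 213 214 212 213 212 201 180 172 181 180 149 138 164 135
  104]
 [172 159 191 208 212 215 215 211 213 205 187 173 178 183 158 147 185 150
  109]
 [163 154 189 208 214 214 213 215 212 207 188 174 175 183 162 152 183 158
  114]
 [146 139 177 204 210 214 213 212 211 203 186 176 179 180 159 136 161 150
  116]
 [140 124 160 199 210 214 212 214 208 192 185 180 184 175 141 116 135 145
  123]
 [158 127 134 182 205 212 211 208 199 184 179 180 182 158 119 100 128 162
  137]
 [184 134 110 147 182 202 209 197 186 180 185 180 166 128 102  95 130 181
  150]
 [192 141 104 115 141 168 180 177 178 180 179 164 127 102  89  91 130 182
  155]
 [182 149 111 109 121 132 139 154 165 160 156 137 104  87  88  91 119 160
  147]
 [144 146 131 129 121 119 135 171 177 170 152 132 105  87  85  90 105 135
  148]
 [131 177 188 183 148 130 138 153 169 180 174 153 127  96  86  89  95 126
  161]
 [150 205 208 181 150 140 135 138 146 159 171 170 148 107  88  88  92 128
  180]]
```

```bash
cat >> h.py <<'E'
RC=np.array([.462,-.343])
E
python3 - <<'E'
from h import *
bot.set_gripper(.95,12)
bot.goto(p3(RC,.19),down(YAW)); bot.line_to(p3(RC,.07),max_speed=.2); bot.line_to(p3(RC,.024),max_speed=.06); st('pre')
bot.set_gripper(0.,12); st('closed'); bot.line_to(p3(RC,.06),max_speed=.06); st('lift'); bot.line_to(p3(RC,.19),max_speed=.2)
bot.goto([.42,-.1,.22],down(1.)); bot.goto(p3(MAT,.15),down(np.pi/2)); st('above')
bot.line_to(p3(MAT,.04)); 
crop(bot.read_camera("scene"),200,190,320,310,5,"pics/jar.png")
E
```

```text
pre 20.5 open mm 87.2 grip 0.0 F [ 0.6 -0.6 -0.2]
closed 21.2 open mm 42.4 grip 12.0 F [-0.2  0.1  0.8]
lift 22.0 open mm 42.1 grip 12.0 F [-0.7  0.7 -0. ]
above 24.5 open mm 42.1 grip 12.0 F [-0.1 -0.4  0.1]
```

View pics/jar.png

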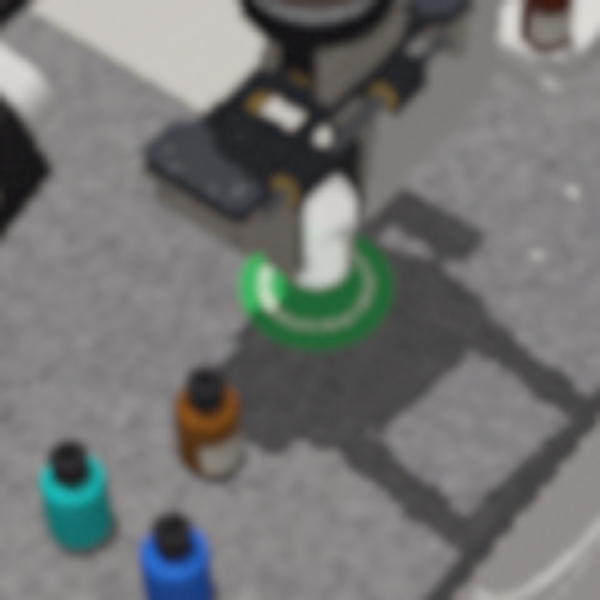

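The jar is held upright over the mat at crop (328,235), clear of the brown bottle at (208,425). I'll lower it and check.

```bash
python3 - <<'E'
from h import *
bot.line_to(p3(MAT,.0245),max_speed=.04); st('down'); bot.set_gripper(.85); bot.line_to(p3(MAT,.2),max_speed=.15)
bot.goto([.36,-.18,.25],down(.5))
c=bot.read_camera("top"); crop(c,170,190,290,260,6,"pics/mat.png")
E
```

```text
down 26.0 open mm 42.2 grip 12.0 F [-0.1 -0.2 -0.7]
```

View pics/mat.png

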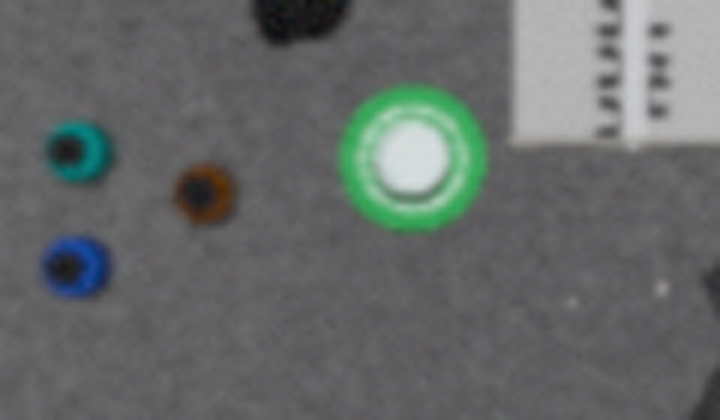

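The jar stands centred on the mat: jar at crop (412,158), mat centre at (414,158), and within 2 mm after parallax. The brown bottle is undisturbed at (204,194). It's next.

```bash
python3 - <<'E'
from h import *
bot.set_gripper(.65,12)
bot.goto(p3(BR,.17),down(0)); bot.line_to(p3(BR,.09),max_speed=.2); bot.line_to(p3(BR,.012),max_speed=.1); st('pre')
bot.set_gripper(0.,12); st('closed'); bot.line_to(p3(BR,.05),max_speed=.06); st('lift'); bot.line_to(p3(BR,.2),max_speed=.2)
bot.goto([.40,-.1,.24],down(.1)); bot.goto(p3(RC,.2),down(YAW)); bot.line_to(p3(RC,.075)); st('above')
c=bot.read_camera("top"); crop(c,310,170,410,245,6,"pics/br.png")
bot.line_to(p3(RC,.0168),max_speed=.05); st('down'); bot.set_gripper(.75); st('rel'); bot.line_to(p3(RC,.2),max_speed=.15)
bot.goto([.38,-.02,.25],down(.9)); c=bot.read_camera("top"); crop(c,290,175,390,250,6,"pics/br2.png")
E
```

```text
pre 32.4 open mm 60.0 grip 0.0 F [ 0.2  0.3 -0.2]
closed 32.9 open mm 33.3 grip 12.0 F [-1.   0.4  1.5]
lift 33.7 open mm 33.3 grip 12.0 F [-0.8  1.2 -0.3]
above 37.7 open mm 33.3 grip 12.0 F [ 0.2  0.4 -0.3]
down 39.1 open mm 33.0 grip 12.0 F [-1.1  0.8 -0.4]
rel 39.7 open mm 68.7 grip 0.0 F [-1.   0.1 -0.1]
```

View pics/br2.png

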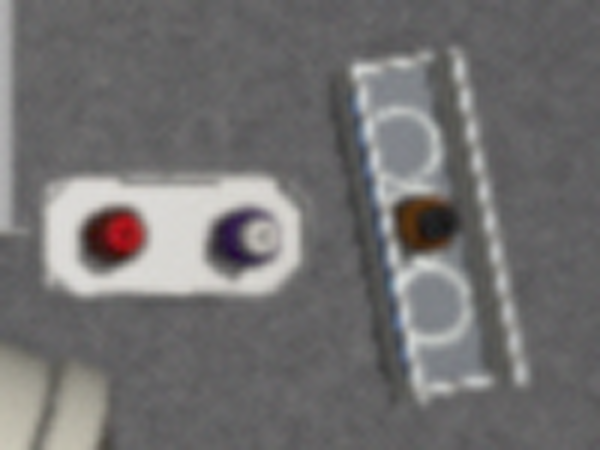

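The brown bottle stands in the middle place, with its cap at crop (437,221). I'll compute how well it lines up with the stain bottles' places.

```bash
python3 - <<'E'
from h import *
c=bot.read_camera("top"); q=lambda u,v:[290+(u+.5)/6-.5,175+(v+.5)/6-.5]
V=c["pixels"].max(2).astype(int); p=V[206:218,354:372]; print(p)
m=(V<45)[206:218,358:368]; ys,xs=np.nonzero(m); uv=[xs.mean()+358,ys.mean()+206]; print(uv,cast(c,[uv],.074).round(4))
# rings fitted along x (floor), x of ring centres
print(cast(c,[q(405,107),q(405,186),q(440,145),q(436,264),q(436,345),q(470,304)],.004).round(4))
E
```

```text
[[171 164 173 185 197 192 192 177 151 139 126  96  90  89  92 129 183 154]
 [181 176 163 143 138 134 139 136 130 127 118  90  85  87  90 130 184 154]
 [182 159 119  85  81  87  97 101  99 101  97  81  83  89  95 119 157 150]
 [159 116  73  67  79  83  76  66  63  62  66  69  77  88  89 103 133 146]
 [160 108  60  73  82  71  49  42  38  37  39  51  70  86  90  94 125 162]
 [183 125  64  80  87  62  34  29  32  26  34  45  62  86  88  91 131 184]
 [189 129  72  79  80  59  33  34  33  34  31  45  60  83  87  94 131 183]
 [163 127  77  76  82  60  37  31  33  34  37  49  72  80  87  91 116 158]
 [133 128  83  62  73  64  44  41  45  50  55  77 102  93  89  89 104 134]
 [122 154 109  60  60  70  62  58  65  78  86 100 112  96  90  87  92 125]
 [135 185 129  77  64  66  72  84  94 100 103 119 120  98  90  92  93 129]
 [143 194 148  96  96 121 123 128 141 135 128 127 124  95  87  89  88 130]]
[np.float64(361.95238095238096), np.float64(211.8095238095238)] [[ 0.4617 -0.3345  0.074 ]]
[[ 0.5304 -0.3386  0.004 ]
 [ 0.4848 -0.3381  0.004 ]
 [ 0.5087 -0.3585  0.004 ]
 [ 0.4402 -0.3554  0.004 ]
 [ 0.394  -0.3549  0.004 ]
 [ 0.4176 -0.3745  0.004 ]]
```

By the ring edges the rack centre is about (.4623,-.3437), which confirms RC. The brown bottle sits about 5.5 mm off the centre line, so I'll regrip it and shift it across the lane.

```bash
python3 - <<'E'
from h import *
D=RC+.0055*np.array([np.sin(YAW),-np.cos(YAW)])
bot.set_gripper(.75,12); bot.goto(p3(RC,.2),down(YAW)); bot.line_to(p3(RC,.1),max_speed=.2); bot.line_to(p3(RC,.0168),max_speed=.1)
bot.set_gripper(0.,12); st('closed'); bot.line_to(p3(RC,.022),max_speed=.05); bot.line_to(p3(D,.022),max_speed=.05); bot.line_to(p3(D,.0166),max_speed=.05); st('down')
bot.set_gripper(.75); bot.line_to(p3(D,.2),max_speed=.15)
bot.goto([.38,-.02,.25],down(.9))
c=bot.read_camera("top"); V=c["pixels"].max(2).astype(int); print(V[207:217,356:370])
m=(V<45)[206:218,358:369]; ys,xs=np.nonzero(m); uv=[xs.mean()+358.6,ys.mean()+206]; print(uv,cast(c,[uv],.074).round(4)); st('')
E
```

```text
closed 46.2 open mm 33.2 grip 12.0 F [ 0.  -0.4  0.2]
down 47.0 open mm 33.2 grip 12.0 F [ 0.5 -0.9  0.9]
[[173 147 141 133 131 122 112  99  96  86  85  87  92 131]
 [145 106  80  75  84  94  91  89  87  78  83  87  92 116]
 [103  71  61  75  87  84  67  61  57  57  61  81  86 104]
 [ 76  56  65  82  89  67  43  40  38  38  40  64  83  93]
 [ 64  48  63  79  87  58  37  38  35  33  37  55  78  90]
 [ 61  45  60  80  82  58  38  32  34  29  33  50  76  86]
 [ 71  49  57  71  78  57  37  35  38  41  48  67  81  90]
 [ 83  52  51  64  77  67  59  58  63  58  65  77  87  87]
 [106  65  60  56  70  76  78  80  85  87  91  84  85  89]
 [137  83  68  69  70  71  83  92  93  98 103  89  86  89]]
[np.float64(364.4947368421053), np.float64(211.42105263157896)] [[ 0.463  -0.3428  0.074 ]]
 50.4 open mm 68.7 grip 0.0 F [-0.5  0.3  1.7]
```

```bash
python3 - <<'E'
from h import *
R=down(A); bot.set_gripper(.5,12)
for n,t,g in(("red",TR,RED),("vio",TV,VIO)):
    bot.goto(p3(t,.17),R); bot.line_to(p3(t,.0705),max_speed=.12); bot.set_gripper(0.,12); st(n+' closed')
    bot.line_to(p3(t,.17)); bot.line_to(p3(g,.17),R,.15); bot.line_to(p3(g,.09)); bot.line_to(p3(g,.073),max_speed=.04); st('down')
    bot.set_gripper(.5); bot.line_to(p3(g,.19),max_speed=.15)
bot.goto([.38,-.02,.25],down(.9)); st('end')
c=bot.read_camera("top"); crop(c,290,180,390,245,6,"pics/fin.png")
i=c["pixels"]; print(i[192:206,352:372,2]); print(i.max(2)[220:232,360:375])
E
```

```text
red closed 54.2 open mm 19.6 grip 12.0 F [ 0.2 -0.   1.4]
down 57.6 open mm 19.5 grip 12.0 F [-0.8  0.1  1.1]
vio closed 61.1 open mm 19.7 grip 12.0 F [-0.5 -0.6  1.3]
down 64.1 open mm 19.6 grip 12.0 F [-0.7  0.4  0.7]
end 67.1 open mm 46.0 grip 0.0 F [-0.3  0.3 -0.3]
[[138 141 145 153 150 151 144 136 131 118  90  85  90  90 132 182 151 111
  100  95]
 [152 166 171 188 183 176 163 143 124 107  87  82  86  90 115 154 138 114
  102 100]
 [168 176 167 153 141 134 127 111  95  83  82  82  88  90 102 125 142 125
  108  99]
 [172 142 117  96  80  77  75  78  83  98 113 112 109 101  94 124 162 136
  109 101]
 [156 104  68  54  52  60  62  74 107 150 164 159 149 120  98 130 183 153
  110  96]
 [141  76  42  43  55  60  66  91 135 172 158 144 159 138 108 129 182 150
  113  98]
 [124  71  48  49  57  60  63  91 144 178 145 125 158 152 118 118 153 143
  111  95]
 [137  88  46  52  54  55  57  86 134 171 154 141 152 144 111 100 125 140
  119 100]
 [174 121  59  47  50  53  53  72 104 146 158 160 151 124 100  93 122 160
  134 101]
 [189 130  66  49  52  54  53  57  70  92 112 114 112  97  89  92
[... 417 characters left out ...]
2 139]
 [118 110 109 115 125 125 116 105  92  86  90  93 129 181 151]
 [ 79  70  73  83  85  89  92  95  85  84  90  94 129 181 157]
 [ 58  58  64  74  80  88  99 117 118 115 101  95 117 159 146]
 [ 54  62  71  77  78 106 146 172 175 161 134 107 106 134 144]
 [ 50  60  77  76  88 133 182 186 172 171 154 118 100 123 158]
 [ 54  61  71  69  85 139 185 168 148 164 161 124  97 126 180]
 [ 50  63  66  64  76 126 175 163 147 161 158 120  97 130 182]
 [ 55  57  67  66  69 102 153 171 168 165 146 111  93 120 163]
 [ 62  53  62  64  61  73 102 120 135 134 112  97  92 103 139]
 [ 85  71  68  70  69  74  79  89 109 116  97  88  89  95 125]
 [106  96  95  97  95  94  96 108 118 121  99  87  91  92 128]]
```

View pics/fin.png

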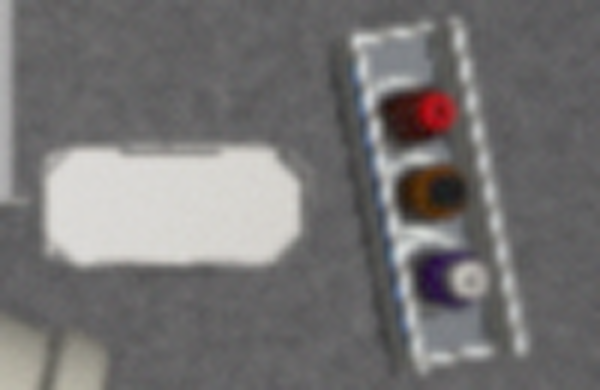

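The red, brown and violet bottles stand in the rack at crop (438,112), (448,190) and (470,280). Each stain bottle is within about 1.3 mm of its starting pixel. I'll take one overall check.

```bash
python3 - <<'E'
from h import *
bot.goto([.30,-.15,.3],down(.9))
crop(bot.read_camera("top"),120,120,400,270,2.8,"pics/end.png")
E
```

```text
(no output)
```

View pics/end.png

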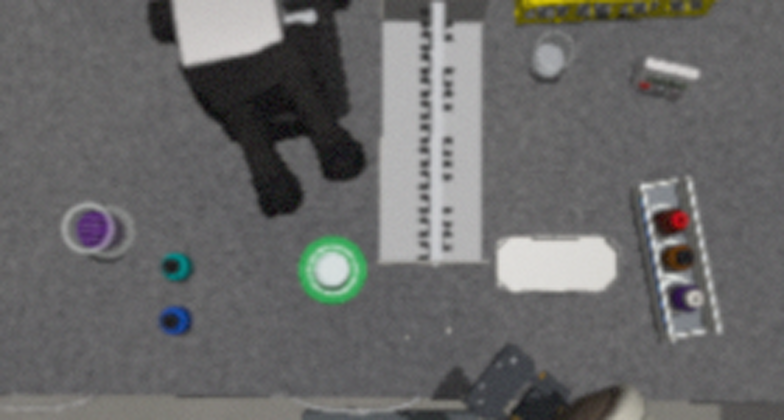

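Everything is in place: the jar is on the mat at (332,268) and the three bottles are in the rack near (678,258). The beaker (549,58), timer (668,78) and staining jar (97,230) haven't moved.

```bash
python3 -c "
from workcell import bot
print(bot.job_done(),bot.current_clock())"
```

```text
the job is handed in; nothing more can be done
the job is handed in; nothing more can be done
```

The job is handed in at about 70 s of the 136 s allowed: the jar is on the middle of the mat, the brown bottle in the rack's middle place, and both stain bottles back within about 1.3 mm of where they started, with the beaker, staining jar and timer unmoved.

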